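Dispense walnuts and ease the lid shut

TASK

Let the three walnuts out of the dispenser into the navy bowl: with your fingertips press the lever's orange paddle all the way down so that the linked lid opens, and hold it there until all the walnuts have rolled out. Then ease the lever slowly back up, keeping your fingers on it, so that the lid comes fully shut without slamming, and move clear. Do not touch the lid or the walnuts, do not pick anything up, and leave the bowl, cereal container, scoop and mug where they stand.

Things in the scene. Friction and masses are not known exactly. Their poses are not given: they have to be found in the camera images.
- dispenser: Walnut dispenser fixed to the bar: sloping clear acrylic chute (46 mm wide) on steel posts and a dark base 100 x 170 mm. Origin: centre of the base's underside, z up. Chute, rod and lever lie along its y axis: the mouth with the orange lid at the -y end (mouth floor at y = -90, z = 95 mm), the lever with its paddle sticks out at the +y end. About 240 mm high, the raised paddle 250 mm.
- paddle (a point): Centre of the top face of the orange paddle (40 mm across, 36 mm along the lever, 8 mm thick) at the end of the black lever. Moves with the lever. At rest it is about 243 mm above the bar and 199 mm from the dispenser's origin along its +y; nothing taller than 100 mm stands under or near it. At rest its face slopes 0.35 rad (outer edge higher); fully pressed it slopes 0.35 rad the other way.
- lever_pivot (a point): Axis of the lever, 190 mm above the bar, 75 mm from the dispenser's origin along +y; the axis is the dispenser's x axis. The paddle's underside is 135 mm from it.
- lever (a joint): Angle of the lever in rad: 0 at rest (paddle up), 0.7 at its stop (paddle about 92 mm lower). A spring returns it: the paddle needs about 2.5 N to start and 5 N to hold fully down. Let go, it flies back at several rad/s and the lid slams.
- lid (a joint): Angle of the orange lid in rad: 0 shut over the mouth, 0.7 wide open (swung outward and up). A copper rod links it to the lever, so it has the same angle as the lever. The walnuts start to pass before it is fully open.
- bowl: Navy ceramic bowl, rim diameter 150 mm, height 62 mm, loose, standing below the mouth to catch the walnuts. Origin: centre of its underside.
- walnut1: Walnut, a brown ball of 30 mm diameter, number 1 from the lid in the chute. Origin: its centre. With the lid open the walnuts roll into the bowl by themselves within about 2 s and may go on rolling about in it.
- walnut2: Walnut, a brown ball of 30 mm diameter, number 2 from the lid in the chute. Origin: its centre. With the lid open the walnuts roll into the bowl by themselves within about 2 s and may go on rolling about in it.
- walnut3: Walnut, a brown ball of 30 mm diameter, number 3 from the lid in the chute. Origin: its centre. With the lid open the walnuts roll into the bowl by themselves within about 2 s and may go on rolling about in it.
- cereal: Closed clear acrylic cereal container with a white top, 96 x 136 x 200 mm, loose; bystander. Origin: centre of its underside.
- scoop: Aluminium scoop, 200 mm long, 35 mm high, lying on the bar; bystander. Origin: on the bar where handle meets blade; blade to its +x.
- mug: White mug, 82 mm diameter, 92 mm high, handle to its +y; bystander. Origin: centre of its underside.
Not all that is in view belongs to the job. Of the things like the bowl, leave any that is purple; of the rest the larger one is meant.

How it is judged:
By the outcome, as a careful person would: the job done as asked, in the order asked, and still so for the second after the job is handed in, with the robot touching nothing.
It also fails if it takes over 38 s, if anything falls off the work surface, if the arm or the gripper's body presses on something with over 40 N, if the wrist force passes 120 N, or if a joint passes its speed limit or range.

ROBOT

A 6-joint arm with a two-finger parallel gripper is mounted at the origin on the work surface. World frame = base frame: x ahead of the robot, y to its left, z up, the work surface at z = 0. Lengths are in m, angles in rad, forces in N, time in s.
With the tool pointing down it reaches from about 0.275 to 0.875 m from the base axis. Payload 12.5 kg.
Tool frame: the origin (TCP) lies on the centre line of the jaws, within the pads' length; the fingertips stand r.finger_overhang ahead of it and the grasp point (between the pads) lies 3 mm ahead of it (r.finger_overhang is the distance from the TCP to the fingertips, in m); z points along the fingers, y is the line along which they close (so a half turn about z gives the same grasp; the last joint's range is limited). The gripper opens to 85 mm and grips with 20 to 120 N. Pads are 22 mm wide; open, the fingers measure 114 mm over their backs; the gripper's body (76 mm by 85 mm) begins 54 mm behind the grasp point. The pads swing forward as they close: fully open they stand 13 mm farther back than shut.
Start: joints at [-1.311, 0.351, 1.652, -0, 1.139, -0.085], TCP at [0.186, -0.518, 0.253] pointing down, gripper open.
Joint ranges: [-2.75, 2.75], [-0.79, 2.1], [0.01, 2.65], [-1.57, 4.71], [0.07, 3.14], [-2.87, 2.87]. Speed limits (rad/s): [2.22, 2.22, 2.79, 3.14, 3.14, 3.14].

INTERFACE

Orientations are given as a unit quaternion [x, y, z, w].
In Python, from cell import r, optics gives the robot as it stands. The module is installed in compiled form; this text tells all that it offers. Calls block until the motion is done:
- r.move_to(position, orientation): joint-space move of the TCP to a pose.
- r.move_linear(position, rot=None, vel=0.15): straight line of the TCP; rot=None keeps the orientation; vel is the mean speed in m/s.
- r.set_joints(angles): joint-space move.
- r.set_gripper(opening, squeeze=None): opening from 0.0 (shut) to 1.0 (fully open); squeeze is the grip in N (None keeps the last); returns when the fingers have stopped.
- r.sleep(seconds).
- r.inverse_kinematics(position, orientation): joint angles nearest the present ones, or None.
- optics.get_image(name): name is "scene" or "top" or "wrist"; returns a dict with "pixels" (384x512x3 uint8, red, green, blue), "depth" (384x512 float32, m along the optical axis (not along the pixel's ray), 0 where there is no reading), "fx", "fy", "cx", "cy" (pixels), "camera_from_world" (4x4, takes a point from world to camera coordinates); the wrist camera has in their place "mount" (4x4, takes a point from camera to tool coordinates, whose origin is the TCP and whose axes are the flange's). Camera axes: x right, y down, z forward; pixel columns grow to the right and rows downward; lengths in m; the calibration is good to about 2 mm. A picture is of the moment at which its call begins: read the wrist's pose just before it.
A pose or a line that the arm cannot do raises r.PlanningError and nothing moves.
- r.hand_in(): hands the job in, once; it reports no verdict.
Readings, each from a call of its own:
- r.current_t(): time.
- r.current_q(): joint angles.
- r.current_qvel(): joint speeds.
- r.current_effort(): joint torques, N m.
- r.current_tool_pos(): TCP position.
- r.current_ee_rot(): TCP orientation.
- r.current_contact_force(): force on the tool from outside, world axes, zero at the start.
- r.current_torque(): the same for the moment, N m.
- r.current_opening(): opening from 0.0 (shut) to 1.0 (fully open).
Only numpy, scipy, OpenCV 4.12 (cv2) and the standard library are available. Lean on these libraries where they do the work, as an engineer would, in place of code of your own. Each camera call takes 0.05 s, during which the arm holds its last target. There are 200 camera calls.

## Working session

There is one attempt and no reset: what is moved stays moved. The work goes in short steps, each a Python script; the robot and the scene stay as the last script left them, time stands still between calls to the robot, and variables do not carry over. Pictures are saved under pics/ and viewed, on a budget of 10 in all, crops included, one or two more only if the job needs it, and the job is handed in when it is done.

```bash
mkdir -p pics
cat > h.py <<'E'
import numpy as np, cv2, pickle
from cell import r, optics
def cloud(im):
    d=im["depth"]; v,u=np.mgrid[:d.shape[0],:d.shape[1]]
    P=np.stack([(u-im["cx"])/im["fx"]*d,(v-im["cy"])/im["fy"]*d,d,np.ones_like(d)],-1)
    return (P@np.linalg.inv(im["camera_from_world"]).T)[...,:3]
def proj(im,p):
    c=im["camera_from_world"]@np.append(p,1); return im["fx"]*c[0]/c[2]+im["cx"],im["fy"]*c[1]/c[2]+im["cy"]
E
python3 - <<'E'
from h import *
ims={n:optics.get_image(n) for n in("scene","top")}
pickle.dump(ims,open("i0.pkl","wb"))
cv2.imwrite("pics/a.png",np.hstack([cv2.cvtColor(cv2.resize(ims[n]["pixels"],(400,300)),cv2.COLOR_RGB2BGR) for n in ims]))
for n,im in ims.items():
    cv2.imwrite(f"pics/{n}.png",cv2.cvtColor(im["pixels"],cv2.COLOR_RGB2BGR))
    W=cloud(im); h=cv2.cvtColor(im["pixels"],cv2.COLOR_RGB2HSV)
    print(n,np.linalg.inv(im["camera_from_world"])[:3,3].round(3))
    for c,lo,hi in(("orange",(5,150,120),(20,255,255)),("navy",(105,80,20),(130,255,160)),("purple",(131,50,20),(165,255,255))):
        m=cv2.inRange(h,lo,hi); k,l,s,ce=cv2.connectedComponentsWithStats(m)
        for i in range(1,k):
            if s[i,4]>25:
                w=W[(l==i)&(im["depth"]>0)]
                print(c,s[i],ce[i].round(),*( [np.median(w,0).round(3),np.percentile(w,3,0).round(3),np.percentile(w,97,0).round(3)] if len(w) else []))
print(r.current_t(),r.finger_overhang,r.current_ee_rot())
E
```

```text
scene [1.146 0.01  1.005]
orange [358 150  14  11 136] [364. 155.] [0.509 0.288 0.244] [0.492 0.272 0.238] [0.528 0.304 0.25 ]
navy [224   0  12  14  51] [230.   6.] [ 0.261 -0.074  0.516] [ 0.258 -0.089  0.499] [ 0.266 -0.062  0.528]
navy [245  10  11  11  31] [251.  15.] [ 0.25  -0.024  0.482] [ 0.246 -0.037  0.47 ] [ 0.254 -0.013  0.494]
navy [230  20  15   9  30] [237.  25.] [ 0.257 -0.059  0.461] [ 0.252 -0.079  0.452] [ 0.261 -0.042  0.47 ]
navy [ 429   25   52   35 1561] [454.  42.] [-1.031  1.257 -0.424] [-1.207  1.195 -0.559] [-0.949  1.392 -0.398]
navy [241  28  14   8  31] [249.  32.] [ 0.25  -0.027  0.437] [ 0.247 -0.048  0.427] [ 0.255 -0.016  0.447]
navy [266  28  12  14  36] [270.  35.] [0.235 0.027 0.416] [0.228 0.018 0.401] [0.24  0.044 0.439]
navy [280  39  12  11  26] [286.  44.] [0.221 0.074 0.383] [0.215 0.059 0.369] [0.228 0.086 0.395]
navy [255  42  24  28 124] [267.  54.] [0.237 0.024 0.362] [ 0.229 -0.008  0.316] [0.245 0.048 0.39 ]
navy [274  50   9   9  26] [278.  53.] [0.23  0.052 0.357] [0.223 0.042 0.341] [0.233 0.063 0.37 ]
navy [215 152  41  37 913] [2
[... 768 characters left out ...]
3  23  14  92] [224. 319.] [0.233 0.031 0.401] [0.227 0.013 0.341] [0.239 0.056 0.49 ]
navy [188 318   5  21  26] [190. 327.] [0.194 0.119 0.288] [0.169 0.114 0.28 ] [0.211 0.123 0.301]
navy [398 359  44  25 299] [417. 373.] [ 0.188 -0.277  0.634] [ 0.181 -0.311  0.595] [ 0.196 -0.248  0.662]
navy [367 366   8  18  37] [371. 375.] [ 0.221 -0.171  0.749] [ 0.211 -0.175  0.744] [ 0.232 -0.166  0.755]
navy [382 375  16   9  48] [391. 380.] [ 0.178 -0.237  0.633] [ 0.175 -0.248  0.62 ] [ 0.181 -0.223  0.649]
purple [ 242  140   49   49 1891] [266. 164.] [ 0.629 -0.081  0.025] [ 0.559 -0.143  0.003] [ 0.687 -0.015  0.063]
0.1 0.022 [ 9.85179179e-01  1.71527504e-01 -3.08830574e-05 -5.46580222e-04]
```

View pics/scene.png

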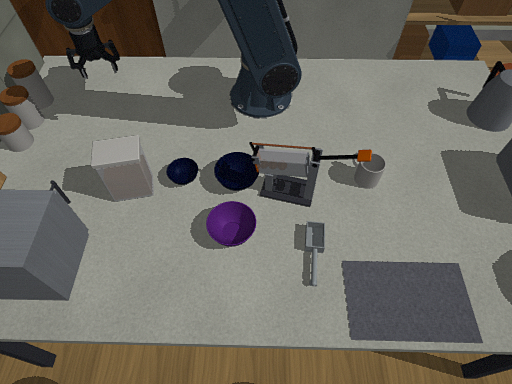

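View pics/top.png

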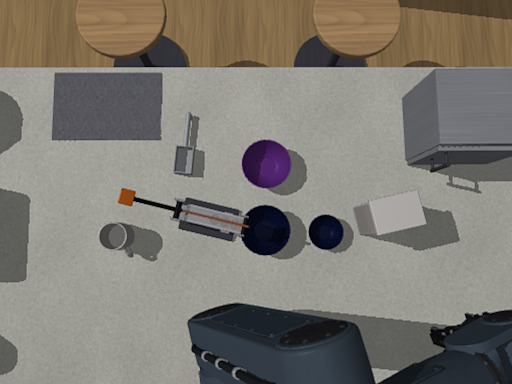

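The scene view shows the orange paddle at (364,155), the large navy bowl at (234,169), the small navy bowl at (180,170) and the purple bowl at (231,223). In the top view the paddle is at (126,197), the black lever runs to (175,209), and the large navy bowl is at (268,230) under the mouth. The scoop is at (186,150), the mug at (117,236) and the cereal container at (392,213).

- **Could be taken for the paddle:** the orange paddle at (126,197) top, the orange lid at about (246,228) top, and the copper rod at (215,217). By the description it is the block at the end of the lever.
- **Could be taken for the bowl:** navy large at (268,230), navy small at (328,232), purple at (266,164). The large navy one is meant, and it stays where it is.

Next I measure the heading and check the choice in a close crop.

Run:
```python
from h import *
ims=pickle.load(open("i0.pkl","rb"))
p=np.array([.507,.2875,.2445])
for n,im in ims.items():
    W=cloud(im); px=im["pixels"].astype(int); ok=im["depth"]>0
    # lever + dispenser points: black lever pixels
    dark=(px.max(2)<60)&ok
    near=np.linalg.norm(W[...,:2]-p[:2],axis=-1)
    m=dark&(near>.025)&(near<.115)&(W[...,2]>.17)&(W[...,2]<.26)
    w=W[m]; 
    l=cv2.fitLine(w[:,:2].astype(np.float32),cv2.DIST_HUBER,0,.001,.001).ravel(); s=np.sign(l[1])
    print(n,"lever",m.sum(),(l[:2]*s).round(4),"heading",np.arctan2(l[1]*s,l[0]*s).round(4),"offset of paddle",np.cross(l[:2]*s,p[:2]-l[2:]).round(4))
    h=cv2.cvtColor(im["pixels"],cv2.COLOR_RGB2HSV)
    d=l[:2]*s; o=p[:2]-.199*d; 
    L=(W[...,:2]-o)@np.array([[d[1],d[0]],[-d[0],d[1]]])  # x_local,y_local
    base=ok&(W[...,2]>.004)&(W[...,2]<.06)&(abs(L[...,0])<.08)&(abs(L[...,1])<.12)&(px.max(2)<110)&(px.max(2)-px.min(2)<25)
    q=W[base][:,:2].astype(np.float32); rc=cv2.minAreaRect(q); print(" base",base.sum(),rc,"origin guess",o.round(4))
    print(" paddle rect",cv2.minAreaRect(W[ok&cv2.inRange(h,(5,150,120),(20,255,255)).astype(bool)&(near<.05)][:,:2].astype(np.float32)))
    pw=W[ok&cv2.inRange(h,(5,150,120),(20,255,255)).astype(bool)&(near<.05)]; A=np.c_[(pw[:,:2]-p[:2])@d,np.ones(len(pw))]
    print(" slope,z0",np.linalg.lstsq(A,pw[:,2],rcond=None)[0].round(3))
    u=np.array([proj(im,np.append(o+y*d,z)) for y,z in((-.09,.095),(.075,.19),(.199,.243),(0,.0))]).round().astype(int)
    b=cv2.cvtColor(im["pixels"],cv2.COLOR_RGB2BGR).copy()
    c=(u.min(0)+u.max(0))//2; x0,y0=c-[100,75]
    g=cv2.resize(b[y0:y0+150,x0:x0+200],(400,300),interpolation=cv2.INTER_CUBIC)
    for a in u: cv2.circle(g,tuple(int(t) for t in (a-[x0,y0])*2),3,(0,255,0),1)
    ims[n]=dict(im,g=g)
cv2.imwrite("pics/c.png",np.hstack([ims["scene"]["g"],ims["top"]["g"]]))
# IK check
from scipy.spatial.transform import Rotation as R
```

```text
scene lever 127 [0.2331 0.9725] heading 1.3355 offset of paddle 0.0036
 base 1170 ((0.45889729261398315, 0.07877498865127563), (0.21030844748020172, 0.10251505672931671), 77.69844818115234) origin guess [0.4606 0.094 ]
 paddle rect ((0.5096505880355835, 0.28767678141593933), (0.03241770714521408, 0.03723479062318802), 76.10261535644531)
 slope,z0 [0.347 0.244]
top lever 135 [0.2371 0.9715] heading 1.3314 offset of paddle -0.0014
 base 800 ((0.4590561091899872, 0.09321444481611252), (0.23992981016635895, 0.10286068171262741), 78.20301055908203) origin guess [0.4598 0.0942]
 paddle rect ((0.505999743938446, 0.287533164024353), (0.03348058834671974, 0.037094056606292725), 77.06806945800781)
 slope,z0 [0.329 0.246]<stdin>:12: DeprecationWarning: Arrays of 2-dimensional vectors are deprecated. Use arrays of 3-dimensional vectors instead. (deprecated in NumPy 2.0)
```

View pics/c.png

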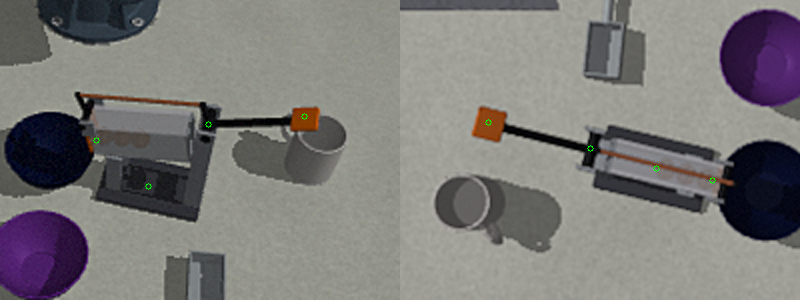

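The close crop confirms the choice: the paddle (crop 305,116 and 488,122) is at the end of the black lever. The projected paddle, pivot, mouth and base points all land on the dispenser, and three walnuts show in the chute behind the lid. Measured values agree with the description: slope about 0.34 rad, height 0.244 m, heading 1.333 rad from both views. Now I shut the gripper and go to a hover above the paddle.

```bash
cat >> h.py <<'E'
from scipy.spatial.transform import Rotation as R
H=1.3335; d=np.array([np.cos(H),np.sin(H),0]); zz=np.array([0,0,1.])
piv=np.array([.507,.2875,0])-.124*d+.19*zz
sgn=1
def pose(th,gap=0.,s=1):
    f=.35-th; e=d*np.cos(f)+zz*np.sin(f); n=-d*np.sin(f)+zz*np.cos(f)
    p=piv+.1346*e+.0072*n+(r.finger_overhang+gap)*n
    y=s*np.cross(d,zz); z=-n; return p,R.from_matrix(np.c_[np.cross(y,z),y,z]).as_quat()
E
python3 - <<'E'
from h import *
for s in(1,-1):
    for th,g in((0,.06),(0,0),(.35,0),(.72,0)):
        q=r.inverse_kinematics(*pose(th,g,s)); print(s,th,None if q is None else np.round(q,2))
r.set_gripper(0.0); print(r.finger_overhang,r.current_t())
p=r.current_tool_pos(); r.move_linear([p[0],p[1],.42],vel=.25); print(r.current_t())
E
```

```text
1 0 [0.27 0.23 1.68 0.35 1.08 0.36]
1 0 [0.3  0.31 1.72 0.37 0.96 0.35]
1 0.35 [ 0.45  0.46  1.58 -0.    1.1   0.69]
1 0.72 [ 0.56  0.65  1.44 -0.26  1.33  0.89]
-1 0 [ 0.27  0.23  1.68  0.35  1.08 -2.78]
-1 0 [ 0.3   0.31  1.72  0.37  0.96 -2.79]
-1 0.35 [ 0.45  0.46  1.58 -0.    1.1  -2.45]
-1 0.72 [ 0.56  0.65  1.44 -0.26  1.33 -2.25]
0.022 0.8667
1.6833
```

Run:
```python
from h import *
r.move_to(*pose(0,.10)); print(r.current_t(),r.current_tool_pos())
p,q=pose(0,.02); r.move_linear(p,q,.15)
print(r.current_t(),r.current_contact_force())
im=[optics.get_image(n) for n in("scene","wrist")]
b=[cv2.cvtColor(i["pixels"],cv2.COLOR_RGB2BGR) for i in im]
cv2.imwrite("pics/d.png",np.hstack([cv2.resize(b[0][70:220,260:460],(400,300)),cv2.resize(b[1],(400,300))]))
```

```text
4.6 [0.49744863 0.24632924 0.35754437]
5.2833 [-0.2678367   0.36173929  0.73979539]
```

View pics/d.png

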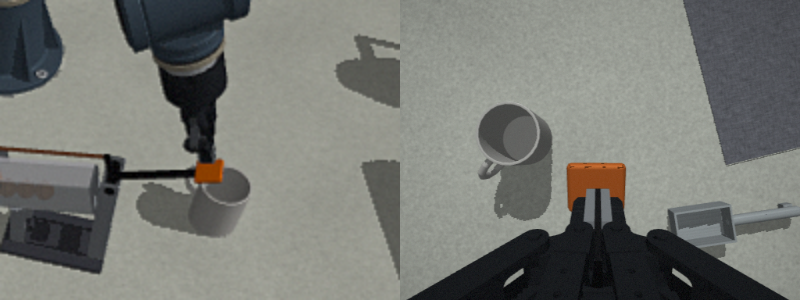

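The fingertips hover centred over the paddle; in the wrist half of the picture the paddle is at (596,185) and the tips at (597,200). Next I press along the lever's arc, log the force, hold, and look.

Run:
```python
from h import *
F0=np.array(r.current_contact_force())
for g in(.006,0,):
    p,q=pose(0,g); r.move_linear(p,q,.04)
for th in list(np.arange(.1,.61,.1))+[.66,.70,.72,.735,.75]:
    p,q=pose(th); r.move_linear(p,q,.06 if th<.65 else .03)
    f=np.array(r.current_contact_force())-F0; print(round(th,2),round(r.current_t(),2),f.round(1))
    if np.linalg.norm(f)>14: break
r.sleep(1.5)
print("end",th,r.current_t(),np.round(np.array(r.current_contact_force())-F0,1),r.current_tool_pos(),p)
im=[optics.get_image(n) for n in("scene","top")]; pickle.dump(im,open("i1.pkl","wb"))
b=[cv2.cvtColor(i["pixels"],cv2.COLOR_RGB2BGR) for i in im]
cv2.imwrite("pics/e.png",np.hstack([cv2.resize(b[0][90:240,200:400],(400,300)),cv2.resize(b[1][150:300,130:330],(400,300))]))
```

```text
0.1 6.57 [-0.1  1.7  1.7]
0.2 6.95 [-0.7  0.8  2.9]
0.3 7.33 [0.2 0.1 3.3]
0.4 7.72 [-1.  -0.2  2.9]
0.5 8.1 [-0.9  0.7  3.8]
0.6 8.48 [-1.   1.2  4.5]
0.66 8.91 [ 1.  -0.5  4. ]
0.7 9.24 [-0.1 -0.3  6.9]
0.72 9.49 [-4.2  2.8 18.9]
end 0.72 10.9917 [-3.5  2.1 18.8] [0.5101849  0.29970583 0.17048148] [0.50983276 0.29921274 0.16855052]
```

View pics/e.png

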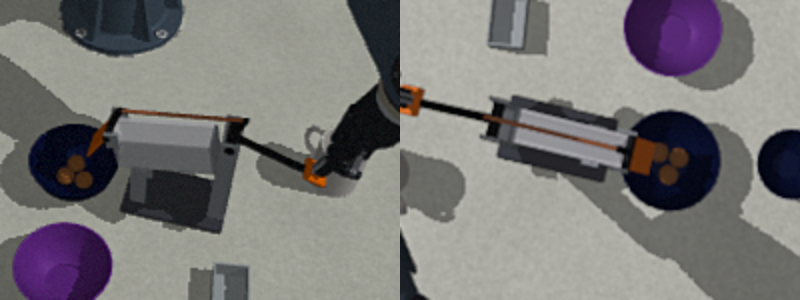

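All three walnuts are in the navy bowl (left crop 62–85,163–180; top crop 658–680,152–175), the chute is empty, and the force jump to about 19 N marks the stop. Now I ease the lever back up slowly.

Run:
```python
from h import *
for th in [.70,.6,.5,.4,.3,.2,.12]+[.08,.05,.02,0,-.02,-.04]:
    p,q=pose(th); r.move_linear(p,q,.025 if th>.1 else .01)
    f=np.array(r.current_contact_force()); print(round(th,2),round(r.current_t(),2),f.round(1))
p,q=pose(0,.02); p,_=pose(0,.02)
r.move_linear(p,vel=.04); p,_=pose(0,.10); r.move_linear(p,vel=.15)
print(r.current_t(),np.round(r.current_contact_force(),1))
im=[optics.get_image(n) for n in("scene","top")]; old=pickle.load(open("i0.pkl","rb"))
for i,n in zip(im,("scene","top")):
    W=cloud(i);W0=cloud(old[n])
    def st(I,W,lo,hi,c,k=.1):
        m=cv2.inRange(cv2.cvtColor(I["pixels"],cv2.COLOR_RGB2HSV),lo,hi).astype(bool)&(I["depth"]>0)&(np.linalg.norm(W[...,:2]-c,axis=-1)<k)
        return m.sum(),np.median(W[m],0).round(4)
    for nm,a in(("paddle",((5,150,120),(20,255,255),(.507,.2875),.05)),("navy",((105,80,20),(130,255,160),(.424,-.084)))):
        print(n,nm,st(old[n],W0,*a),st(i,W,*a))
b=[cv2.cvtColor(i["pixels"],cv2.COLOR_RGB2BGR) for i in im]
cv2.imwrite("pics/f.png",np.hstack([cv2.resize(b[0][90:240,200:400],(400,300)),cv2.resize(b[1][150:300,130:330],(400,300))]))
```

```text
0.7 11.35 [-0.   0.7  4.5]
0.6 12.05 [1.3 1.3 4.9]
0.5 12.75 [0.6 0.7 3.4]
0.4 13.45 [1.4 0.6 3.9]
0.3 14.15 [ 0.6 -0.1  3.1]
0.2 14.85 [-0.1 -0.4  3.9]
0.12 15.44 [0.4 0.8 2.4]
0.08 16.14 [ 0.  -0.1  1.8]
0.05 16.71 [-1.  -1.1  2.8]
0.02 17.27 [-1.1 -0.8  2.3]
0 17.7 [-0.8  0.   2.5]
-0.02 18.12 [-0.1  0.5 -0.3]
-0.04 18.55 [-0.5  1.2  0.5]
19.75 [ 0.1  0.  -0.3]
scene paddle (np.int64(136), array([0.5095, 0.2877, 0.2439])) (np.int64(140), array([0.5102, 0.2871, 0.2437]))
scene navy (np.int64(926), array([ 0.3945, -0.0824,  0.0258])) (np.int64(709), array([ 0.389 , -0.0775,  0.0292]))
top paddle (np.int64(199), array([0.505 , 0.2869, 0.2452])) (np.int64(0), array([nan, nan, nan]))
top navy (np.int64(1433), array([ 0.4241, -0.0837,  0.0199])) (np.int64(1389), array([ 0.4202, -0.0826,  0.0256]))
  return _methods._mean(a, axis=axis, dtype=dtype,
  ret = um.true_divide(
```

View pics/f.png

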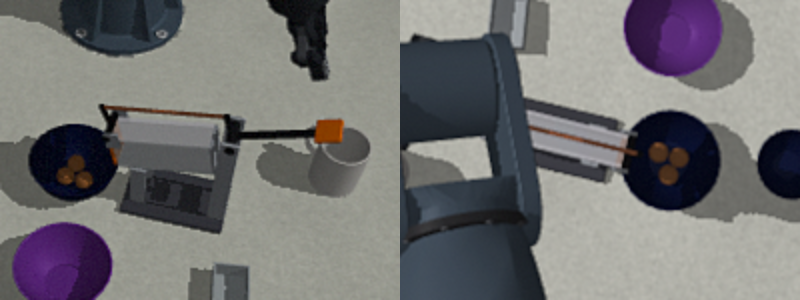

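The paddle is back up at its rest height (329,131 in the crop), the lid is shut and the walnuts lie in the bowl at (660–680,150–175). The bowl outline is unchanged and the arm is clear, so I hand in.

```bash
python3 -c "
from h import *
r.hand_in(); print(r.current_t())"
```

```text
the job is handed in; nothing more can be done
the job is handed in; nothing more can be done
```

The three walnuts are in the large navy bowl, the lid is shut again, and I handed the job in at about 20 s of the 38 s allowed. With the gripper shut, I pressed the orange paddle down along the lever's arc to its stop, where the force jumped to about 19 N. I held it there about 1.5 s and saw all three walnuts in the bowl before letting up. I then eased the lever back up over about 7 s. The fingers still felt about 2.5 N at the rest angle, so the lever did not fly back. After that I moved the fingers 10 cm clear.

**Last checks:**
- **Paddle and lid:** the paddle is back at its rest height, 0.2437 m against 0.2439 m before. The lid looks shut in the scene picture.
- **Bowl:** its outline looks unchanged. Its median colour point shifted about 4–8 mm, which I put down to the walnuts now covering part of it.
- **Contact:** the tool force read about zero after moving clear.
- **Not confirmed:** the top camera's view of the paddle and lever was blocked by the arm, so their return is confirmed by the scene camera only. I did not measure the cereal container, scoop or mug again afterwards; the arm kept above them and the mug and the part of the scoop in the last picture look undisturbed.

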